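# Shut off the basin's water behind a keyed hatch

### The job

The basin's tap needs work, so shut off its water: turn the key of the valve box a full quarter turn to release the latch, swing the hatch up and right over until it rests open on its stop, then push the red valve lever across as far as it goes, square to the pipe. Leave the hatch open, and leave the soap dish, cup, jar and saucepan lid standing where they are.

Things in the scene. Friction and masses are not known exactly. Their poses are not given: they have to be found in the camera images.
- valve_box: grey steel box fixed to the plank, 190 (x) x 240 (y) x 110 mm high, walls 4 mm, open on top under the hatch. Origin: centre of its underside; x points from the front (lip side, roughly facing the robot) to the hinge, y left, z up. A flange reaches 18 mm in along the top of the front wall. A copper pipe, 22 mm thick, runs through along y at x = -22 mm, 45 mm high, to y = +-160 mm
- key (a joint): turn of the key and its cam latch, rad, anticlockwise seen from above: 0 = locked (T-bar front to back, cam under the front flange), 1.571 = stop, unlocked (T-bar parallel to the front edge). The cam frees the hatch from about 1.25 on; before that it cannot be raised. Stiff (0.1 N m), stays where it is left; may start up to 0.25 round
- key_top (a point): on the key's axis, on top of its T-bar. The brass T-key stands captive in the hatch's lock: bar 10 mm thick, 72 mm long, centred on the axis, its underside 39 mm above the shut hatch's top; below it a stem 11 mm thick (upper 18 mm), then 18 mm thick. Hatch shut: axis vertical at x = -55 mm, y = 0 of the box, this point 166 mm above the plank
- key_end (a point): front end of the key's T-bar, at the height of the bar's centre (161 mm above the plank with the hatch shut), 36 mm from the key's axis; when locked it points to the front, when unlocked to -y of the box
- hatch (a joint): opening angle of the hatch, rad, about a hinge along the box's y on its far top edge: 0 = shut, flat; 1.57 = upright; 1.95 = stop, leaning back. Let go, it falls shut below about 1.4 and falls open onto the stop beyond about 1.6. About 0.6 kg with the lock (up to a quarter more or less)
- hatch_lip (a point): middle of the lower front edge of the hatch, 212 mm from the hinge axis. The hatch is a white panel 5 mm thick, 236 mm wide, its underside 112 mm above the plank when shut; its front edge overhangs the box's front wall by 22 mm, a finger lip over its whole width
- hatch_hinge (a point): middle of the hinge axis, at x = 95 mm, y = 0, z = 112 mm of the box, in the plane of the hatch's underside
- valve_lever (a joint): turn of the valve's lever, rad, clockwise seen from above: 0 = water on, lever along the pipe (to +y of the box), 1.571 = stop, shut, lever square to the pipe (to +x of the box, towards the hinge). Stiff (0.22 N m), stays where it is left; may start up to 0.3 round
- valve_stem (a point): point on the vertical axis of the valve lever, at x = -22 mm, y = -45 mm, z = 75 mm of the box
- lever_tip (a point): free end of the red lever, on its top, 92 mm from the stem axis, 80 mm above the plank. The lever is a flat bar 18 mm wide and 10 mm thick that sweeps freely inside the box, 14 mm clear above the pipe; it is hidden until the hatch is open
- soap_dish: closed red plastic soap dish with a hinged cover, 116 x 82 x 39 mm, loose; origin: centre of its underside; to be left alone
- cup: blue plastic cup, 74 mm across, 85 mm high, loose, upright; origin: centre of its underside; to be left alone
- jar: small glass jar with a steel cap, 56 mm across, 75 mm high, loose, upright; origin: centre of its underside; to be left alone
- pan_lid: upturned aluminium saucepan lid, 176 mm across, 44 mm high, standing on its black plastic knob, loose; origin: centre of the knob's end on the plank; to be left alone

How it is judged:
By the outcome, as a careful person would: the job done as asked, in the order asked, and still so for the second after the job is handed in, with the robot touching nothing.
It also fails if it takes over 61 s, if anything falls off the work surface, if the arm or the gripper's body presses on something with over 40 N, if the wrist force passes 120 N, or if a joint passes its speed limit or range.

### The arm

A 7-joint arm with a two-finger parallel gripper is mounted at the origin on the work surface. World frame = base frame: x ahead of the robot, y to its left, z up, the work surface at z = 0. Lengths are in m, angles in rad, forces in N, time in s.
With the tool pointing down it reaches from about 0.425 to 0.875 m from the base axis. Payload 4.7 kg.
Tool frame: the origin (TCP) lies where the fingers leave the gripper's body, on its centre line; the fingertips stand 70 mm ahead of it and the grasp point (between the pads) lies 51 mm ahead of it; z points along the fingers, y is the line along which they close (so a half turn about z gives the same grasp; the last joint's range is limited). The gripper opens to 87 mm and grips with 3 to 60 N. Pads are 19 mm wide; open, the fingers measure 117 mm over their backs; the gripper's body (75 mm by 190 mm) begins 51 mm behind the grasp point.
Start: joints at [1.258, 0.321, -0.07, 1.45, 0.023, 1.371, -0.057], TCP at [0.209, -0.616, 0.292] pointing down, gripper open.
Joint ranges: [-2.86, 2.86], [-0.3, 2.09], [-1.38, 1.24], [0.06, 2.45], [-1.56, 4.7], [0.09, 2.05], [-2.69, 2.69]. Speed limits (rad/s): [2.57, 2.57, 3.14, 3.14, 3.14, 3.14, 3.14].

### API

Orientations are given as a rotation vector (axis times angle).
In Python, from bench import ctrl gives the robot as it stands.
- The arm moves only by the tool drive_tool, never from a script. Its argument "motion" is a list of rows, each a list of 3 entries, a list of its own where there are three numbers: the shift along the tool's x, y, z in cm, then the turn, a rotation vector about the tool's x, y, z in degrees, then the opening, from -1 (shut) to 1 (fully open). In form: [[[x, y, z], [ax, ay, az], claw], ...]. A call has 1 to 12 rows; each row shifts and turns the commanded pose from where the row before left it, along the tool's axes as they then stand; what a row does not reach is not made up. A row lasts 1/8 s, in which the tool goes at most 62.5 mm and 10.7 degrees, less where a joint would pass 70% of its speed; a pose out of reach is approached as far as the arm can. A call with a gripper value outside its range is refused whole. The fingers move at their own pace and stop on an object; "force" is the grip in N (left out, the last holds). Time passes only in rows, so rows that do not move let the fingers close. It gives the time, the measured TCP pose, the force, the opening and the grip force at its end, in the units of the state.
- ctrl.get_state(): the state, without advancing time (a new reading comes with each control period).
- ctrl.get_image(name): name is "scene" or "top" or "wrist"; returns the picture (420x560x3 uint8, red, green, blue); there is no depth.
- ctrl.calibration(name): a dict with "K" (3x3 intrinsics, pixels), "origin" and "attitude" of the camera in the world; the wrist camera has in their place "tool_from_camera" (4x4, takes a point from camera to tool coordinates, whose origin is the TCP and whose axes are the flange's). Camera axes: x right, y up, looking along -z (the intrinsics and any distortion apply to the point x, -y, -z); pixel columns grow to the right and rows downward; lengths in m; the calibration is good to about 2 mm. A picture is of the moment at which its call begins: read the wrist's pose just before it. calibration takes no time and is no camera call.
- ctrl.close_job(): hands the job in; it is judged then, once.
The state is a dict: "time": time; "joint_positions": joint angles; "qd": joint speeds; "joint_torque": joint torques, N m; "position": TCP position; "tool_rot": TCP orientation; "ft_force": force on the tool from outside, world axes, zero at the start; "torque": the same for the moment, N m; "grip_width": opening from 0.0 (shut) to 1.0 (fully open); "grip_force": force on a finger pad.
Only numpy, scipy, OpenCV 4.12 (cv2) and the standard library are available. Lean on these libraries where they do the work, as an engineer would, in place of code of your own. Each camera call takes 0.05 s, during which the arm holds its last target. There are 200 camera calls.

## Working session

There is one attempt and no reset: what is moved stays moved. The work goes in short steps, Python scripts to look and compute and a tool call to move; the robot and the scene stay as the last step left them, time stands still between calls to the robot, and variables do not carry over. Pictures are saved under pics/ and viewed, at most 10 in all, crops included, and the job is handed in when it is done.

Besides the shell and the picture viewer there is one more tool, called after "Emit:" in YAML: its name, and indented under it one key for each argument. drive_tool: Moves the arm, as the interface text tells. Its arguments: {"type":"object","properties":{"motion":{"type":"array","items":{"type":"array"}},"force":{"type":"number"}},"required":["motion"]}

```bash
mkdir -p pics; ls
cat > h.py <<'E'
import numpy as np, cv2
from scipy.spatial.transform import Rotation as R
from bench import ctrl
E
python3 - <<'E'
from h import *
for n in ("scene","top"):
    im=ctrl.get_image(n); cv2.imwrite(f"pics/{n}0.png",im[:,:,::-1]); print(n,ctrl.calibration(n))
print(ctrl.calibration("wrist"))
print(ctrl.get_state())
E
```

```text
pics
scene {'K': array([[384.39269312,   0.        , 283.34929539],
       [  0.        , 384.39269312, 207.8925646 ],
       [  0.        ,   0.        ,   1.        ]]), 'origin': array([ 1.35126363, -0.24060807,  0.74362849]), 'attitude': array([0.79569878, 0.54282303, 1.14290821])}
top {'K': array([[431.06049641,   0.        , 279.09386232],
       [  0.        , 431.06049641, 208.04360182],
       [  0.        ,   0.        ,   1.        ]]), 'origin': array([0.4053451 , 0.06047334, 1.01282417]), 'attitude': array([ 0.16589989, -0.17872024, -1.65518271])}
{'K': array([[321.58243604,   0.        , 281.89390622],
       [  0.        , 321.58243604, 208.41615877],
       [  0.        ,   0.        ,   1.        ]]), 'tool_from_camera': array([[ 4.43236127e-04,  9.70542700e-01,  2.40928769e-01,
         6.49135634e-02],
       [ 9.99999532e-01, -6.37316512e-04,  7.27629870e-04,
        -1.04759375e-03],
       [ 8.59743741e-04,  2.40928333e-01, -9.70542528e-01,
        -9.21749116e-02],
       [ 0.00000000e+00,  0.00000000e+00,  0.00000000e+00,
         1.00000000e+00]])}
{'time': 0.1, 'joint_positions': array([ 1.25811959,  0.32176992, -0.07007195,  1.45154634,  0.02261728,
        1.37077345, -0.05689183]), 'qd': array([-9.41638619e-05, -2.26436204e-03, -1.95187522e-04, -3.49109559e-03,
        1.88250848e-05, -1.86532927e-03, -1.45352436e-03]), 'joint_torque': array([ 3.19250294e-04, -4.92569017e+01, -4.05755332e-01, -3.13399780e+01,
       -6.41166698e-02,  3.94306029e-02,  5.98807924e-05]), 'position': array([ 0.20847632, -0.61527542,  0.29126035]), 'tool_rot': array([-3.09810156e+00, -5.10790074e-01,  6.09604172e-04]), 'ft_force': array([ 0.01352649, -0.20591644,  0.08259614]), 'torque': array([ 0.02242705, -0.02470589, -0.0026716 ]), 'grip_force': 0.0, 'grip_width': 0.9991835373357341}
```

View pics/scene0.png

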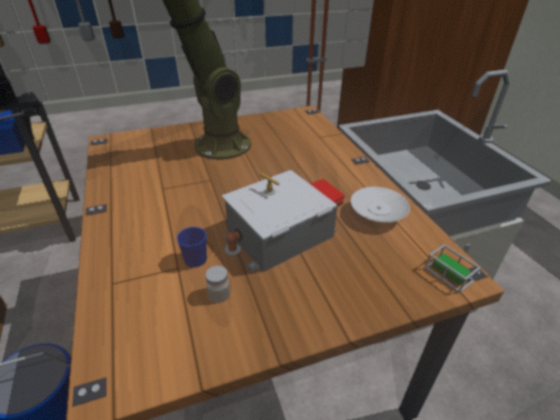

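View pics/top0.png

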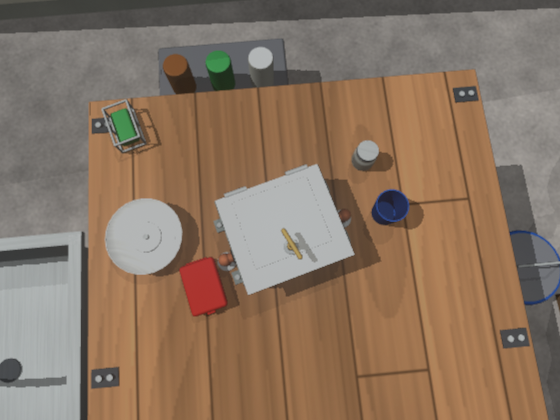

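The scene view shows the box near the middle, with the soap dish behind it, the pan lid to the right, and the cup and jar to the left. In the top view the hatch corners are about (217,197), (320,168), (352,247), (247,290), and the T-bar runs (283,231) to (300,257).

```bash
cat >> h.py <<'E'
def cam(n,st=None):
    c=ctrl.calibration(n)
    if n!="wrist": return c["K"],np.array(c["origin"]),R.from_rotvec(c["attitude"]).as_matrix()
    T=c["tool_from_camera"]; Rt=R.from_rotvec(st["tool_rot"]).as_matrix()
    return c["K"],st["position"]+Rt@T[:3,3],Rt@T[:3,:3]
def ray(c,uv,z):
    K,o,A=c; p=np.linalg.inv(K)@[uv[0],uv[1],1]; d=A@[p[0],-p[1],-p[2]]
    return o+d*(z-o[2])/d[2]
def proj(c,P):
    K,o,A=c; q=(np.atleast_2d(P)-o)@A; q=q*[1,-1,-1]; u=q@K.T; return u[:,:2]/u[:,2:]
E
python3 - <<'E'
from h import *
im=cv2.imread("pics/top0.png"); c=cam("top")
from scipy.optimize import least_squares
hsv=cv2.cvtColor(im,cv2.COLOR_BGR2HSV)
m=((hsv[...,1]<40)&(hsv[...,2]>150)).astype(np.uint8)
m[:160]=0;m[300:]=0;m[:,:205]=0;m[:,360:]=0
m=cv2.morphologyEx(m,cv2.MORPH_OPEN,np.ones((7,7)))
n,l,s,_=cv2.connectedComponentsWithStats(m); k=1+np.argmax(s[1:,4]); 
cn=max(cv2.findContours((l==k).astype(np.uint8),0,2)[0],key=cv2.contourArea)
W=np.array([ray(c,p,0.117)[:2] for p in cn[:,0]])
r=cv2.minAreaRect((W*1000).astype(np.float32)); print(r, cv2.boxPoints(r))
print([ray(c,p,.117).round(3) for p in [(217,197),(320,168),(352,247),(247,290)]])
print("bar",[ray(c,p,.166).round(3) for p in [(283,231),(300,257)]])
for nme,p,z in [("soap",(203,287),.039),("cup",(391,207),.085),("jar",(368,150),.075),("lid",(144,237),.044)]: print(nme,ray(c,p,z).round(3))
big=cv2.resize(im[150:310,200:370],None,fx=3.5,fy=3.5,interpolation=cv2.INTER_CUBIC)
cv2.imwrite("pics/crop.png",big)
E
```

```text
((563.84423828125, 39.836997985839844), (216.8593292236328, 235.03482055664062), 15.31268310546875) [[ 428.22916   124.5476  ]
 [ 490.29874  -102.14324 ]
 [ 699.45935   -44.873604]
 [ 637.3898    181.81723 ]]
[array([0.638, 0.174, 0.117]), array([ 0.683, -0.052,  0.117]), array([ 0.505, -0.1  ,  0.117]), array([0.437, 0.125, 0.117])]
bar [array([0.544, 0.042, 0.166]), array([0.49 , 0.013, 0.166])]
soap [0.456 0.228 0.039]
cup [ 0.589 -0.202  0.085]
jar [ 0.728 -0.172  0.075]
lid [0.579 0.354 0.044]
```

View pics/crop.png

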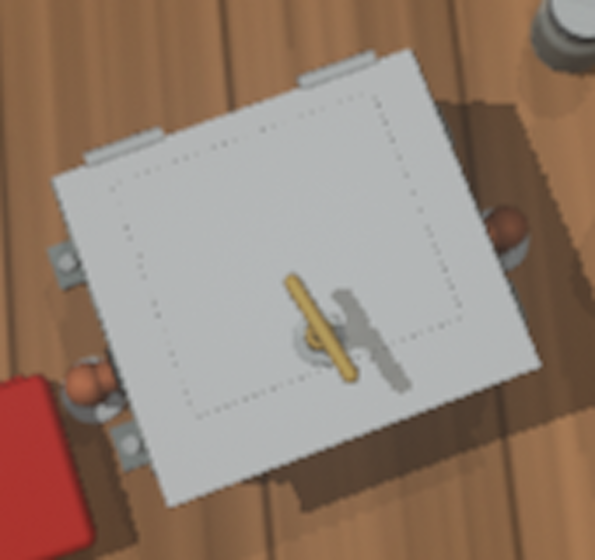

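The crop shows the hatch corners at crop px (52,178), (410,50), (541,367), (168,506) and the T-bar ends at (292,278) and (352,378). I'll fit the box pose from these.

Run:
```python
from h import *
from scipy.optimize import least_squares
c=cam("top")
px=np.array([(52,178),(410,50),(541,367),(168,506)])/3.5+[200,150]-.35
B=np.array([(95,118,117),(95,-118,117),(-117,-118,117),(-117,118,117)])/1000
def w(p,b): 
    return R.from_euler("z",p[2]).apply(b)+[p[0],p[1],0]
f=lambda p:(proj(c,w(p,B))-px).ravel()
s=least_squares(f,[.56,.04,.26]);print(s.x,s.fun.round(1))
p=s.x
print("yaw deg",np.degrees(p[2]))
bar=np.array([(292,278),(352,378)])/3.5+[200,150]-.35
a,b=[ray(c,q,.166) for q in bar]; print("bar",a,b,"len",np.linalg.norm(a-b),"mid",(a+b)/2,"dir",np.degrees(np.arctan2(*(a-b)[1::-1])))
for n,q in dict(key=(-55,0,166),lip=(-117,0,112),hinge=(95,0,112),stem=(-22,-45,75),tip0=(-22,47,80)).items(): print(n,w(p,np.array(q)/1000).round(4))
```

```text
[0.57108881 0.04173696 0.26501598] [-0.2 -0.3  0.3 -0.6  0.2  0.1 -0.2  0.8]
yaw deg 15.184297351125243
bar [0.54782456 0.0410288  0.166     ] [0.48821111 0.01283451 0.166     ] len 0.06594453000073465 mid [0.51801784 0.02693166 0.166     ] dir 25.311899205571464
key [0.518  0.0273 0.166 ]
lip [0.4582 0.0111 0.112 ]
hinge [0.6628 0.0666 0.112 ]
stem [ 0.5616 -0.0075  0.075 ]
tip0 [0.5375 0.0813 0.08  ]
```

Emit:
drive_tool:
  motion:
    - [[2.77,-2.83,0],[0,0,0],1]
    - [[2.77,-2.83,0],[0,0,0],1]
    - [[2.77,-2.83,0],[0,0,0],1]
    - [[2.77,-2.83,0],[0,0,0],1]
    - [[2.77,-2.83,0],[0,0,0],1]
    - [[2.77,-2.83,0],[0,0,0],1]
    - [[2.77,-2.83,0],[0,0,0],1]
    - [[2.77,-2.83,0],[0,0,0],1]
    - [[2.77,-2.83,0],[0,0,0],1]
    - [[2.77,-2.83,0],[0,0,0],1]
    - [[2.77,-2.83,0],[0,0,0],1]
    - [[2.77,-2.83,0],[0,0,0],1]

```text
time: 1.6
position: [0.4146, -0.186, 0.292]
tool_rot: [3.1, 0.511, -0.001]
ft_force: [1.2, 0.2, 0.4]
grip_width: 0.997
grip_force: 0.0
```

```bash
cat >> h.py <<'E'
BX=(0.5711,0.0417,0.2650)
def w(b,p=BX): return R.from_euler("z",p[2]).apply(np.array(b)/1000.)+[p[0],p[1],0]
def go(target,head,tilt,roll=0,st=None):
    """report tool-frame delta (cm, deg) to TCP target; tool x at heading head, tilt about..."""
    st=st or ctrl.get_state(); Rt=R.from_rotvec(st["tool_rot"])
    return Rt.inv().apply(np.array(target)-st["position"])*100
def show():
    s=ctrl.get_state(); M=R.from_rotvec(s["tool_rot"]).as_matrix()
    open("log.txt","a").write(repr((s["joint_positions"].tolist(),s["position"].tolist(),s["tool_rot"].tolist()))+"\n")
    print("t",round(s["time"],2),"q",s["joint_positions"].round(3),"p",s["position"].round(4),"F",s["ft_force"].round(1),"T",s["torque"].round(2),"g",round(s["grip_width"],2),s["grip_force"])
    print("x",M[:,0].round(3),"y",M[:,1].round(3),"z",M[:,2].round(3)); return s
E
python3 -c "
from h import *
show(); print(go(w((-55,0,300)),0,0))"
```

```text
t 1.6 q [ 0.855 -0.087 -0.461  1.895 -0.039  1.325 -0.839] p [ 0.4146 -0.186   0.292 ] F [1.2 0.2 0.4] T [-0.04 -0.05 -0.03] g 1.0 0.0
x [ 0.947  0.321 -0.   ] y [ 0.321 -0.947 -0.   ] z [-0. -0. -1.]
[ 16.63857428 -16.88320985  -0.80979264]
```

Emit:
drive_tool:
  motion:
    - [[2.77,-2.82,0],[0,0,0],1]
    - [[2.77,-2.82,0],[0,0,0],1]
    - [[2.77,-2.82,0],[0,0,0],1]
    - [[2.77,-2.82,0],[0,0,0],1]
    - [[2.77,-2.82,0],[0,0,0],1]
    - [[2.77,-2.8,0],[0,0,0],1]
    - [[0,0,2],[0,0,-6.6],1]
    - [[0,0,0],[0,0,0],1]

```text
time: 2.6
position: [0.5165, 0.0262, 0.2706]
tool_rot: [-3.064, -0.688, 0.006]
ft_force: [-0.9, -1.0, -0.0]
grip_width: 1.004
grip_force: 0.0
```

```bash
python3 -c "
from h import *
s=show(); print(go(w((-55,0,208)),0,0))
im=ctrl.get_image('wrist'); im=np.ascontiguousarray(im[:,:,::-1])
c=cam('wrist',s)
for b in [(-55,0,166),(-117,118,117),(-117,-118,117),(95,118,117),(95,-118,117)]:
  u=proj(c,w(b))[0]; print(b,u); cv2.drawMarker(im,tuple(int(v) for v in u),(0,255,0),0,10)
cv2.imwrite('pics/w1.png',im)"
```

```text
t 2.6 q [ 0.604  0.101 -0.742  1.783  0.07   1.289 -1.285] p [0.5165 0.0262 0.2706] F [-0.9 -1.  -0. ] T [0.   0.02 0.02] g 1.0 0.0
x [ 0.904  0.428 -0.003] y [ 0.428 -0.904 -0.002] z [-0.004  0.    -1.   ]
[ 0.20424864 -0.01970259  6.2570537 ]
(-55, 0, 166) [283.64669972 229.66646516]
(-117, 118, 117) [128.4617858  257.91327749]
(-117, -118, 117) [407.16243351 303.8027925 ]
(95, 118, 117) [148.14152102 -36.12993632]
(95, -118, 117) [489.97493034  32.97789933]
```

View pics/w1.png

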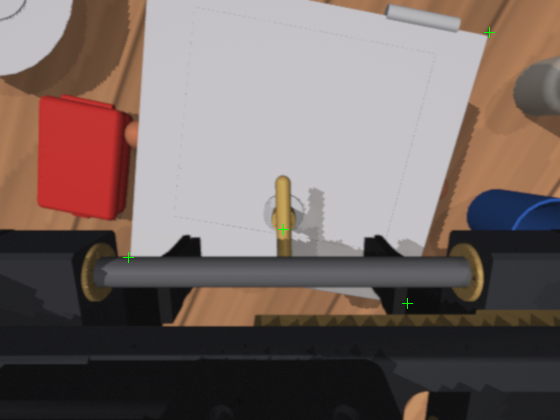

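The wrist view confirms the fit: the key bar runs straight down column 283, between the fingers, and the hatch corner is at (488,35) against a predicted (489,33). Next I descend and grip.

Emit:
drive_tool:
  motion:
    - [[0.2,0,2.1],[0,0,0],1]
    - [[0,0,2.1],[0,0,0],1]
    - [[0,0,2.05],[0,0,0],1]
    - [[0,0,0],[0,0,0],-1]
    - [[0,0,0],[0,0,0],-1]
    - [[0,0,0],[0,0,0],-1]
    - [[0,0,0],[0,0,0],-1]
    - [[0,0,0],[0,0,0],-1]
  force: 25

```text
time: 3.65
position: [0.5195, 0.027, 0.21]
tool_rot: [3.065, 0.688, 0.001]
ft_force: [-0.3, -0.1, 0.6]
grip_width: 0.516
grip_force: 0.0
```

```bash
python3 -c "
from h import *
show()"
```

```text
t 3.65 q [ 0.584  0.163 -0.741  1.855  0.12   1.168 -1.327] p [0.5195 0.027  0.21  ] F [-0.3 -0.1  0.6] T [ 0.    0.   -0.01] g 0.52 0.0
x [0.904 0.428 0.   ] y [ 0.428 -0.904  0.   ] z [ 0. -0. -1.]
```

Still closing.

Emit:
drive_tool:
  motion:
    - [[0,0,0],[0,0,0],-1]
    - [[0,0,0],[0,0,0],-1]
    - [[0,0,0],[0,0,0],-1]
    - [[0,0,0],[0,0,0],-1]
    - [[0,0,0],[0,0,0],-1]

```text
time: 4.28
position: [0.5196, 0.0268, 0.2108]
tool_rot: [3.064, 0.688, 0.0]
ft_force: [-2.2, -0.4, 7.1]
grip_width: 0.114
grip_force: 33.0
```

Emit:
drive_tool:
  motion:
    - [[0,0,0],[0,0,-9.5],-1]
    - [[0,0,0],[0,0,-9.5],-1]
    - [[0,0,0],[0,0,-9.5],-1]
    - [[0,0,0],[0,0,-9.5],-1]
    - [[0,0,0],[0,0,-9.5],-1]
    - [[0,0,0],[0,0,-9.5],-1]
    - [[0,0,0],[0,0,-9.5],-1]
    - [[0,0,0],[0,0,-9.5],-1]
    - [[0,0,0],[0,0,-4],-1]
    - [[0,0,0],[0,0,-2],-1]
    - [[0,0,0],[0,0,0],-1]

```text
time: 5.65
position: [0.5176, 0.0279, 0.2108]
tool_rot: [-1.859, -2.527, 0.005]
ft_force: [-10.3, 1.2, 13.4]
grip_width: 0.119
grip_force: 35.2
```

```bash
python3 -c "
from h import *
show()"
```

```text
t 5.65 q [ 0.721  0.191 -0.899  1.851  0.16   1.181  0.071] p [0.5176 0.0279 0.2108] F [-10.3   1.2  13.4] T [ 0.24  2.01 -0.29] g 0.12 35.151589639698386
x [-0.298  0.955  0.001] y [ 0.955  0.298 -0.005] z [-0.005 -0.    -1.   ]
```

Emit:
drive_tool:
  motion:
    - [[0,0,0],[0,0,0],-0.3]
    - [[0,0,0],[0,0,0],-0.3]
    - [[0,0,0],[0,0,0],-0.3]
    - [[0,0,-2.5],[0,0,0],-0.3]
    - [[0,0,-3.5],[0,0,0],-1]
    - [[0,0,-3],[0,0,0],-1]
    - [[0,0,0],[0,0,0],-1]

```text
time: 6.52
position: [0.5202, 0.0268, 0.3014]
tool_rot: [1.861, 2.528, 0.001]
ft_force: [-0.3, -0.1, -0.0]
grip_width: 0.095
grip_force: 0.0
```

```bash
cat > fk.py <<'E'
from h import *
from scipy.optimize import least_squares
import itertools, ast
C=np.cos;S=np.sin
def fk(q,S_,d):
    s=S_; off=[(0,0,d[0]),(0,0,0),(d[1],0,d[2]),(d[3],0,d[4]),(d[5],0,d[6]),(d[7],0,d[8]),(0,0,d[9])]
    ax="zyzyzyz"; M=np.eye(3);p=np.zeros(3)
    for i in range(7):
        M=M@R.from_euler(ax[i],s[i]*q[i]+(d[10] if i==6 else 0)).as_matrix(); p=p+M@np.array(off[i])
    return p,M
E
cat > fit.py <<'E'
from fk import *
L=[ast.literal_eval(l) for l in open("log.txt")]
L.append(([1.25811959,0.32176992,-0.07007195,1.45154634,0.02261728,1.37077345,-0.05689183],[0.20847632,-0.61527542,0.29126035],[-3.09810156,-5.10790074e-01,6.09604172e-04]))
best=[]
for s1,s3,s5,s7 in itertools.product((1,-1),repeat=4):
  s=[s1,1,s3,1,s5,1,s7]
  f=lambda c:np.concatenate([(R.from_rotvec(l[2]).inv()*R.from_matrix(fk(l[0],s,[0]*10+[c[0]])[1])).as_rotvec() for l in L])
  for c0 in (0,1.57,3.1,-1.57):
    r=least_squares(f,[c0]); best.append((r.cost,s,r.x[0]))
best.sort(key=lambda b:b[0]); print(best[:3])
_,s,c=best[0]
def g(d):
    dd=list(d)+[c]; return np.concatenate([np.concatenate([fk(l[0],s,dd)[0]-l[1] for l in L]),1e-3*np.array(d)[[1,3,5,7]]])
r=least_squares(g,[.3,0,.4,0,0,0,.4,0,0,.2]); print(r.x.round(3),r.fun.round(4))
import json; json.dump([s,list(r.x)+[c]],open("kin.json","w"))
E
python3 -c "
from h import *
show()"; python3 fit.py
```

```text
t 6.53 q [ 0.759  0.103 -0.909  1.731  0.085  1.345  0.136] p [0.5202 0.0268 0.3014] F [-0.3 -0.1 -0. ] T [ 0.   -0.11 -0.01] g 0.09 0.0
x [-0.297  0.955 -0.002] y [0.955 0.297 0.003] z [ 0.003 -0.001 -1.   ]
[(np.float64(5.817286657378615e-17), [-1, 1, -1, 1, -1, 1, -1], np.float64(1.5707963276515773)), (np.float64(5.817286695637151e-17), [-1, 1, -1, 1, -1, 1, -1], np.float64(1.5707963276515775)), (np.float64(5.817286695637151e-17), [-1, 1, -1, 1, -1, 1, -1], np.float64(1.5707963276515775))]
[ 0.506 -0.006  0.485 -0.147 -0.244  0.171  0.764  0.004 -0.318  0.866] [ 0.0085  0.0304 -0.0016 -0.001   0.0111  0.0002 -0.0007  0.0025  0.0004
  0.0014 -0.0054 -0.0001  0.0043  0.007   0.0002  0.0204  0.0104  0.0009
 -0.     -0.0001  0.0002  0.    ]
```

```bash
cat > fk.py <<'E'
from h import *
from scipy.optimize import least_squares
import ast
def frames(q):
    M=np.eye(3);F=[]
    for i,(a,s) in enumerate(zip("zyzyzyz",[-1,1,-1,1,-1,1,-1])):
        M=M@R.from_euler(a,s*q[i]+(np.pi/2 if i==6 else 0)).as_matrix();F.append(M)
    return F
def cols(q):
    F=frames(q)
    # base z | F2: y,z | F3: x,y | F4: x,y,z | F5: x,y | F6:x,y,z
    return np.column_stack([[0,0,1],F[1][:,1:],F[2][:,:2],F[3],F[4][:,:2],F[5]])
L=[ast.literal_eval(l) for l in open("log.txt")]
L.append(([1.25811959,0.32176992,-0.07007195,1.45154634,0.02261728,1.37077345,-0.05689183],[0.20847632,-0.61527542,0.29126035],[-3.09810156,-5.10790074e-01,6.09604172e-04]))
A=np.vstack([cols(l[0]) for l in L]);b=np.concatenate([l[1] for l in L])
x0=np.array([.36,0,.4,0,0,0,0,.4,0,0,0,0,.15])
W=np.array([3,1,3,1,1,1,1,3,1,1,1,1,3])
lam=3e-3
y=np.linalg.lstsq(np.vstack([A,lam*np.diag(1/W)]),np.concatenate([b,lam*x0/W]),rcond=None)[0]
def fk(q): return cols(q)@y, frames(q)[6]
if __name__=="__main__": print(y.round(3)); print((A@y-b).round(4))
E
python3 fk.py
```

```text
[ 0.248 -0.016  0.468 -0.    -0.005  0.    -0.005  0.513  0.    -0.
 -0.    -0.     0.298]
[ 0. -0. -0.  0. -0. -0. -0. -0.  0.  0. -0.  0. -0.  0. -0.  0.  0. -0.]
```

```bash
cat >> fk.py <<'E'
lo=np.array([-2.86,-.3,-1.38,.06,-1.56,.09,-2.69]);hi=np.array([2.86,2.09,1.24,2.45,4.7,2.05,2.69])
def pose(h,tilt,yb=0,flip=0):
    """tool R: heading h deg world, tilt deg from down; x up side"""
    h=np.radians(h);t=np.radians(tilt);H=np.array([np.cos(h),np.sin(h),0]);Z=np.array([0,0,1.])
    z=np.sin(t)*H-np.cos(t)*Z; x=np.cos(t)*H+np.sin(t)*Z
    if flip:x=-x
    return np.column_stack([x,np.cross(z,x),z])
def ik(p,M,q0,wt=1e-3):
    f=lambda q:np.concatenate([(fk(q)[0]-p)*5,R.from_matrix(M.T@fk(q)[1]).as_rotvec(),wt*(q-q0)])
    r=least_squares(f,np.clip(q0,lo+.01,hi-.01),bounds=(lo+.03,hi-.03)); return r.x,np.linalg.norm(r.fun[:6])
E
cat > t.py <<'E'
from fk import *
q0=ctrl.get_state()["joint_positions"]
rng=np.random.default_rng(0)
for tilt in (60,70,78):
  for h in (30,40,50,60,75,95):
    M=pose(h,tilt); o=[]
    for th in (0,45,95):
      a=np.radians(th); rr=200
      tip=w((95-rr*np.cos(a),-75,112-12*np.cos(a)+rr*np.sin(a)))
      p=tip-.07*M[:,2]; b=(9,None)
      for k in range(6):
        qs=q0 if k==0 else lo+(hi-lo)*rng.random(7)
        q,e=ik(p,M,qs)
        if e<b[0]: b=(e,q)
        if e<.01: break
      o.append(round(b[0],3))
    print(tilt,h,o,b[1].round(2) if b[0]<.01 else "")
E
time python3 t.py
```

```text
Traceback (most recent call last):
  File "t.py", line 13, in <module>
    q,e=ik(p,M,qs)
        ~~^^^^^^^^
  File "fk.py", line 31, in ik
    r=least_squares(f,np.clip(q0,lo+.01,hi-.01),bounds=(lo+.03,hi-.03)); return r.x,np.linalg.norm(r.fun[:6])
ValueError: Initial guess is outside of provided bounds

real	0m0.798s
user	0m1.073s
sys	0m0.143s
```

```bash
sed -i 's/lo+.01,hi-.01/lo+.04,hi-.04/' fk.py; time timeout 300 python3 t.py
```

```text
60 30 [np.float64(0.076), np.float64(0.0), np.float64(0.0)] [ 1.01 -0.   -0.7   2.02 -1.27  0.74  0.1 ]
60 40 [np.float64(0.0), np.float64(0.0), np.float64(0.0)] [ 1.11  0.13 -0.77  1.91 -1.13  0.88  0.15]
60 50 [np.float64(0.0), np.float64(0.0), np.float64(0.0)] [ 1.18  0.29 -0.88  1.79 -0.95  0.98  0.15]
60 60 [np.float64(0.0), np.float64(0.0), np.float64(0.0)] [ 1.18  0.45 -0.95  1.65 -0.76  1.09  0.13]
60 75 [np.float64(0.0), np.float64(0.0), np.float64(0.0)] [ 1.07  0.65 -0.95  1.43 -0.55  1.31  0.12]
60 95 [np.float64(0.0), np.float64(0.0), np.float64(0.0)] [ 0.87  0.86 -0.94  1.09 -0.37  1.65  0.16]
70 30 [np.float64(0.096), np.float64(0.0), np.float64(0.0)] [ 1.62  0.13 -1.3   2.1  -1.53  0.72  0.46]
70 40 [np.float64(0.0), np.float64(0.0), np.float64(0.0)] [ 1.16  0.19 -0.79  1.99 -1.39  0.91  0.44]
70 50 [np.float64(0.0), np.float64(0.0), np.float64(0.0)] [ 1.28  0.38 -0.95  1.86 -1.11  0.97  0.36]
70 60 [np.float64(0.0), np.float64(0.0), np.float64(0.0)] [ 1.27  0.56 -1.02  1.71 -0.86  1.06  0.28]
70 75 [np.float64(0.0), np.float64(0.0), np.float64(0.0)] [ 1.13  0.75 -1.    1.46 -0.64  1.29  0.22]
70 95 [np.float64(0.0), np.float64(0.0), np.float64(0.0)] [ 0.9   0.95 -0.98  1.1  -0.45  1.66  0.19]
78 30 [np.float64(0.08), np.float64(0.007), np.float64(0.0)] [ 0.68  0.08 -0.32  2.18  4.44  0.9   0.72]
78 40 [np.float64(0.0), np.float64(0.0), np.float64(0.0)] [ 1.25  0.28 -0.87  2.04 -1.53  0.93  0.65]
78 50 [np.float64(0.0), np.float64(0.0), np.float64(0.0)] [ 1.34  0.49 -1.01  1.9  -1.21  0.96  0.52]
78 60 [np.float64(0.0), np.float64(0.0), np.float64(0.0)] [ 1.32  0.68 -1.08  1.74 -0.92  1.04  0.39]
78 75 [np.float64(0.0), np.float64(0.0), np.float64(0.0)] [ 1.16  0.84 -1.03  1.49 -0.7   1.29  0.29]
78 95 [np.float64(0.0), np.float64(0.0), np.float64(0.0)] [ 0.93  1.03 -1.01  1.11 -0.51  1.66  0.21]
real	0m11.106s
user	0m11.527s
sys	0m0.062s
```

```bash
cat > plan.py <<'E'
from fk import *
s=ctrl.get_state(); R0=R.from_rotvec(s["tool_rot"]); M=pose(60,70); H=np.array([.5,.866,0])
tip=w((-110,-75,88)); pin=tip-.07*M[:,2]; pre=pin-.09*H; hi_=pre+[0,0,.18]
print("tip",tip,"pin",pin,"pre",pre,"high",hi_)
print("A shift cm",R0.inv().apply(hi_-s["position"])*100)
rv=np.degrees((R0.inv()*R.from_matrix(M)).as_rotvec()); print("rot",rv,np.linalg.norm(rv))
print("down cm",M.T@(pre-hi_)*100,"in cm",M.T@(pin-pre)*100)
q=s["joint_positions"]
for f in np.linspace(0,1,5):
    q,e=ik(s["position"]+f*(hi_-s["position"]),R0.as_matrix(),q); 
print(q.round(2),e)
for f in np.linspace(0,1,9):
    q,e=ik(hi_,(R0*R.from_rotvec(np.radians(rv)*f)).as_matrix(),q); print(round(f,2),q.round(2),round(e,4))
for p in (pre,pin): q,e=ik(p,M,q); print(q.round(2),round(e,4))
off=np.array([12.9,-8.3,8.9]); P=[]
for th in range(0,105,5):
    a=np.radians(th);P.append(w(np.array([95-194*np.cos(a),-83.3,112+194*np.sin(a)])-off)-.07*M[:,2])
q,e=ik(P[0],M,q)
print("P0-pin cm",M.T@(P[0]-pin)*100)
for a,b in zip(P,P[1:]):
    q,e=ik(b,M,q); print((M.T@(b-a)*100).round(2),q.round(2),round(e,4),b.round(3))
E
python3 plan.py
```

```text
tip [ 0.48458302 -0.05949196  0.088     ] pin [ 0.45169378 -0.11645779  0.11194141] pre [ 0.40669378 -0.19439779  0.11194141] high [ 0.40669378 -0.19439779  0.29194141]
A shift cm [-17.74258442 -17.41098148   0.93166015]
rot [-28.64403722  65.81862696  41.2423665 ] 82.7859004744938
down cm [-1.69144672e+01 -4.99600361e-16  6.15636258e+00] in cm [3.07811357e+00 1.14317030e-04 8.45704753e+00]
[ 1.03 -0.1  -0.59  1.9  -0.06  1.32  0.75] 2.579588923161163e-07
0.0 [ 1.03 -0.1  -0.59  1.9  -0.06  1.32  0.75] 0.0
0.12 [ 1.06 -0.06 -0.55  1.88 -0.18  1.37  0.77] 0.0
0.25 [ 1.1  -0.01 -0.51  1.86 -0.3   1.42  0.77] 0.0
0.38 [ 1.13  0.03 -0.48  1.86 -0.42  1.46  0.77] 0.0
0.5 [ 1.17  0.07 -0.45  1.86 -0.53  1.5   0.77] 0.0
0.62 [ 1.21  0.12 -0.42  1.88 -0.64  1.54  0.76] 0.0
0.75 [ 1.24  0.16 -0.4   1.91 -0.75  1.57  0.75] 0.0
0.88 [ 1.28  0.2  -0.39  1.94 -0.86  1.6   0.73] 0.0
1.0 [ 1.31  0.25 -0.37  1.99 -0.97  1.63  0.72] 0.0
[ 1.27  0.57 -0.33  2.03 -0.9   1.38  0.98] 0.0
[ 1.18  0.54 -0.42  2.12 -1.02  1.25  0.98] 0.0
P0-pin cm [ 1.37283852 -0.1339196  -0.64310181]
[ 1.61  0.05 -0.53] [ 
[... 1052 characters left out ...]
1  1.06 0.73] [ 1.09  0.29 -0.53  1.93 -1.13  1.34  0.56] 0.0 [ 0.558 -0.088  0.303]
[0.99 1.1  0.82] [ 1.07  0.3  -0.53  1.9  -1.13  1.33  0.54] 0.0 [ 0.573 -0.084  0.309]
[0.87 1.14 0.9 ] [ 1.05  0.32 -0.54  1.87 -1.13  1.31  0.51] 0.0 [ 0.589 -0.079  0.314]
[0.75 1.16 0.98] [ 1.02  0.33 -0.55  1.84 -1.13  1.29  0.49] 0.0 [ 0.605 -0.075  0.318]
[0.61 1.18 1.04] [ 1.    0.35 -0.55  1.81 -1.13  1.27  0.47] 0.0 [ 0.621 -0.071  0.32 ]
[0.48 1.19 1.1 ] [ 0.98  0.38 -0.56  1.78 -1.12  1.24  0.46] 0.0 [ 0.637 -0.066  0.321]
[0.34 1.19 1.15] [ 0.95  0.4  -0.56  1.75 -1.12  1.22  0.44] 0.0 [ 0.653 -0.062  0.32 ]
[0.2  1.18 1.19] [ 0.93  0.43 -0.56  1.73 -1.11  1.2   0.43] 0.0 [ 0.67  -0.057  0.318]
```

Emit:
drive_tool:
  motion:
    - [[-2.95,-2.9,0.15],[0,0,0],-1]
    - [[-2.95,-2.9,0.15],[0,0,0],-1]
    - [[-2.95,-2.9,0.15],[0,0,0],-1]
    - [[-2.95,-2.9,0.15],[0,0,0],-1]
    - [[-2.95,-2.9,0.15],[0,0,0],-1]
    - [[-2.95,-2.9,0.15],[0,0,0],-1]
    - [[0,0,0],[-2.86,6.58,4.12],-1]
    - [[0,0,0],[-2.86,6.58,4.12],-1]
    - [[0,0,0],[-2.86,6.58,4.12],-1]
    - [[0,0,0],[-2.86,6.58,4.12],-1]
    - [[0,0,0],[-2.86,6.58,4.12],-1]

```text
time: 7.9
position: [0.4053, -0.1938, 0.2894]
tool_rot: [-1.995, -1.854, -0.762]
ft_force: [-0.2, -0.0, -0.4]
grip_width: 0.002
grip_force: 0.0
```

Emit:
drive_tool:
  motion:
    - [[0,0,0],[-2.86,6.58,4.12],-1]
    - [[0,0,0],[-2.86,6.58,4.12],-1]
    - [[0,0,0],[-2.86,6.58,4.12],-1]
    - [[0,0,0],[-2.86,6.58,4.12],-1]
    - [[0,0,0],[-2.86,6.58,4.12],-1]
    - [[0,0,0],[0,0,0],-1]
    - [[0,0,0],[0,0,0],-1]

```text
time: 8.78
position: [0.406, -0.1935, 0.2905]
tool_rot: [-1.896, -1.096, -1.321]
ft_force: [-0.1, 0.6, 0.8]
grip_width: 0.004
grip_force: 0.0
```

```bash
cat > d.py <<'E'
from fk import *
s=show(); M=R.from_rotvec(s["tool_rot"]).as_matrix(); G=pose(60,70); H=np.array([.5,.866,0])
pin=w((-110,-75,88))-.07*G[:,2]; pre=pin-.09*H
print("rot err",np.degrees(R.from_matrix(M.T@G).as_rotvec()).round(2),"to pre",(M.T@(pre-s["position"])*100).round(2),"to pin",(M.T@(pin-s["position"])*100).round(2))
E
python3 d.py
```

```text
t 8.78 q [ 1.332  0.25  -0.397  1.987 -0.959  1.625  0.718] p [ 0.406  -0.1935  0.2905] F [-0.1  0.6  0.8] T [-0.98  0.51  0.02] g 0.0 0.0
x [0.174 0.298 0.939] y [ 0.868 -0.497 -0.003] z [ 0.466  0.815 -0.344]
rot err [-0.22  0.15 -0.09] to pre [-16.78   0.15   6.11] to pin [-13.68   0.18  14.56]
```

Reached exactly. Next I go down to the pre-pose and slide under the lip.

Emit:
drive_tool:
  motion:
    - [[-2.8,0.03,1.02],[0,0,0],-1]
    - [[-2.8,0.03,1.02],[0,0,0],-1]
    - [[-2.8,0.03,1.02],[0,0,0],-1]
    - [[-2.8,0.03,1.02],[0,0,0],-1]
    - [[-2.8,0.03,1.02],[0,0,0],-1]
    - [[-2.78,0,1.01],[0,0,0],-1]
    - [[0,0,0],[0,0,0],-1]

```text
time: 9.65
position: [0.4068, -0.1939, 0.1116]
tool_rot: [-1.894, -1.094, -1.322]
ft_force: [-0.4, -0.3, 0.2]
grip_width: 0.002
grip_force: 0.0
```

```bash
python3 d.py; python3 -c "
from h import *
for n in ('scene',):
  im=ctrl.get_image(n); c=cv2.resize(im[130:300,130:400,::-1],None,fx=2.9,fy=2.9,interpolation=cv2.INTER_CUBIC); cv2.imwrite('pics/pre.png',c)"
```

```text
t 9.65 q [ 1.29   0.576 -0.36   2.03  -0.883  1.375  0.97 ] p [ 0.4068 -0.1939  0.1116] F [-0.4 -0.3  0.2] T [-0.88  0.43  0.06] g 0.0 0.0
x [0.174 0.296 0.939] y [ 0.868 -0.497 -0.004] z [ 0.466  0.816 -0.343]
rot err [-0.26  0.05 -0.16] to pre [ 0.01  0.01 -0.06] to pin [3.1  0.04 8.4 ]
```

View pics/pre.png

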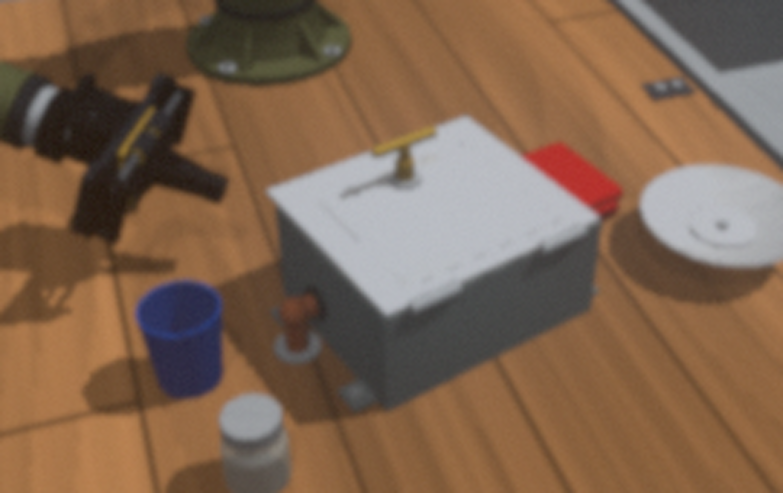

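The key bar at crop (405,140) is now parallel to the front edge, and the closed fingers at (210,185) are poised in front of the lip's right end. Next comes the insertion and the start of the lift.

Emit:
drive_tool:
  motion:
    - [[0.77,0.01,2.1],[0,0,0],-1]
    - [[0.77,0.01,2.1],[0,0,0],-1]
    - [[0.77,0.01,2.1],[0,0,0],-1]
    - [[0.77,0.01,2.1],[0,0,0],-1]
    - [[0,0,0],[0,0,0],-1]
    - [[1.37,-0.1,-0.6],[0,0,0],-1]
    - [[1.61,0.05,-0.53],[0,0,0],-1]
    - [[0,0,0],[0,0,0],-1]

```text
time: 10.7
position: [0.451, -0.1178, 0.1452]
tool_rot: [-1.897, -1.097, -1.323]
ft_force: [-1.3, 1.5, -3.2]
grip_width: 0.006
grip_force: 2.0
```

```bash
python3 d.py
```

```text
t 10.7 q [ 1.219  0.47  -0.456  2.117 -1.011  1.288  0.914] p [ 0.451  -0.1178  0.1452] F [-1.3  1.5 -3.2] T [-1.43  0.96  0.41] g 0.01 1.9542540394468233
x [0.173 0.299 0.939] y [ 0.867 -0.498 -0.001] z [ 0.468  0.814 -0.345]
rot err [-0.12  0.17 -0.01] to pre [-6.17 -0.02 -7.16] to pin [-3.07 -0.    1.29]
```

The hatch's weight (about 3 N) is on the finger, so it's rising.

Emit:
drive_tool:
  motion:
    - [[1.63,0.16,-0.43],[0,0,0],-1]
    - [[1.64,0.26,-0.32],[0,0,0],-1]
    - [[1.64,0.36,-0.21],[0,0,0],-1]
    - [[1.63,0.46,-0.1],[0,0,0],-1]
    - [[1.6,0.55,0.01],[0,0,0],-1]
    - [[1.56,0.64,0.12],[0,0,0],-1]
    - [[1.51,0.73,0.23],[0,0,0],-1]
    - [[1.45,0.81,0.34],[0,0,0],-1]

```text
time: 11.7
position: [0.5064, -0.1022, 0.2653]
tool_rot: [-1.895, -1.094, -1.323]
ft_force: [-2.9, -1.0, -1.5]
grip_width: 0.008
grip_force: 1.4
```

Emit:
drive_tool:
  motion:
    - [[1.38,0.88,0.44],[0,0,0],-1]
    - [[1.29,0.95,0.54],[0,0,0],-1]
    - [[1.2,1.01,0.64],[0,0,0],-1]
    - [[1.1,1.06,0.73],[0,0,0],-1]
    - [[0.99,1.1,0.82],[0,0,0],-1]
    - [[0.87,1.14,0.9],[0,0,0],-1]
    - [[0.75,1.16,0.98],[0,0,0],-1]
    - [[0.61,1.18,1.04],[0,0,0],-1]

```text
time: 12.7
position: [0.6233, -0.0706, 0.3202]
tool_rot: [-1.896, -1.093, -1.324]
ft_force: [-1.4, 0.0, 0.7]
grip_width: 0.004
grip_force: 0.3
```

Emit:
drive_tool:
  motion:
    - [[0.48,1.19,1.1],[0,0,0],-1]
    - [[0.34,1.19,1.15],[0,0,0],-1]
    - [[0.2,1.18,1.19],[0,0,0],-1]
    - [[0.05,1.16,1.22],[0,0,0],-1]
    - [[0,0,0],[0,0,0],-1]
    - [[0,0,0],[0,0,0],-1]

```text
time: 13.45
position: [0.6864, -0.0534, 0.3135]
tool_rot: [-1.896, -1.093, -1.322]
ft_force: [-0.1, -0.6, 0.3]
grip_width: 0.006
grip_force: 0.0
```

```bash
python3 d.py; python3 -c "
from h import *
a=ctrl.get_image('scene')[60:300,130:410,::-1]; b=ctrl.get_image('top')[100:340,180:460,::-1]
cv2.imwrite('pics/open.png',cv2.resize(np.hstack([a,b]),(800,343)))"
```

```text
t 13.45 q [ 0.927  0.47  -0.59   1.693 -1.085  1.17   0.411] p [ 0.6864 -0.0534  0.3135] F [-0.1 -0.6  0.3] T [-0.94  0.49  0.  ] g 0.01 0.0
x [0.174 0.296 0.939] y [ 0.867 -0.498 -0.004] z [ 0.467  0.815 -0.343]
rot err [-0.16  0.08 -0.16] to pre [-27.97 -17.14 -17.64] to pin [-24.89 -17.13  -9.18]
```

View pics/open.png

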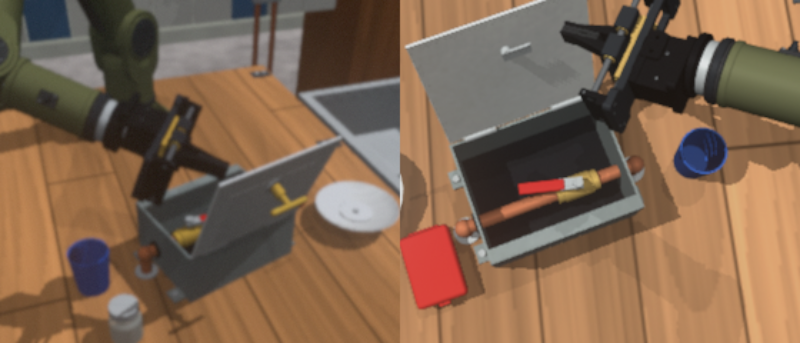

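The hatch rests open, and the red lever is visible in the right panel with its free end near (519,188) and hub near (585,184). The tool touches nothing now. I'll measure the lever and plan the push.

```bash
cat > plan2.py <<'E'
from fk import *
im=ctrl.get_image("top"); hsv=cv2.cvtColor(im,cv2.COLOR_RGB2HSV); c=cam("top")
m=(((hsv[...,0]<5)|(hsv[...,0]>174))&(hsv[...,1]>170)&(hsv[...,2]>90)).astype(np.uint8)
m[:200]=0;m[260:]=0;m[:,:240]=0;m[:,330:]=0
n,l,st,_=cv2.connectedComponentsWithStats(m);k=1+np.argmax(st[1:,4]);ys,xs=np.where(l==k);print("red px",len(xs),xs.min(),xs.max(),ys.min(),ys.max())
Wp=np.array([ray(c,(x,y),.08) for x,y in zip(xs,ys)])
Bp=R.from_euler("z",-BX[2]).apply(Wp-[BX[0],BX[1],0])[:,:2]*1000
d=Bp-[-22,-45]; rad=np.hypot(*d.T); far=d[rad>40]; print("rad max",rad.max(),"phi",np.degrees(np.arctan2(*far.mean(0))), "centroid",Bp.mean(0))
s=ctrl.get_state(); R0=R.from_rotvec(s["tool_rot"]); M=pose(np.degrees(BX[2]),0)
rv=np.degrees((R0.inv()*R.from_matrix(M)).as_rotvec()); print("rot",rv.round(2),np.linalg.norm(rv))
phi0=np.arctan2(*far.mean(0)); r=60
def F(phi,gap=0):
    dr=np.array([np.sin(phi),np.cos(phi)]);n=np.array([np.cos(phi),-np.sin(phi)])
    return np.array([-22,-45])+r*dr-n*(9+9.5*abs(n[0])+14*abs(n[1])+gap)
q=s["joint_positions"]; p1=s["position"]-.10*R0.as_matrix()[:,2]; q,e=ik(p1,R0.as_matrix(),q);print("retreat",p1,round(e,4))
for f in np.linspace(.1,1,10): q,e=ik(p1,(R0*R.from_rotvec(np.radians(rv)*f)).as_matrix(),q); 
print(q.round(2),round(e,4))
f0=F(phi0,12); hi_=w((*f0,138+130)); lo_=w((*f0,138)); print("f0",f0,hi_,lo_)
print("shift",M.T@(hi_-p1)*100)
for p in (hi_,lo_): q,e=ik(p,M,q); print(q.round(2),round(e,4))
prev=lo_
for phi in np.arange(phi0,np.pi/2+.05,np.radians(8)).tolist()+[np.pi/2,np.pi/2+.1]:
    f=F(phi); P=w((*f,138)); q,e=ik(P,M,q); print(round(np.degrees(phi)),f.round(0),(M.T@(P-prev)*100).round(2),q.round(2),round(e,4)); prev=P
E
python3 plan2.py
```

```text
red px 251 263 294 225 235
rad max 91.85798056487828 phi 14.26688575875327 centroid [-7.64470333 11.43809139]
rot [-27.43 -66.05  38.95] 81.43742191901187
retreat [ 0.63950699 -0.1352398   0.34818264] 0.0
[ 0.44  0.33 -0.36  1.34  0.11  1.49 -1.22] 0.0
f0 [-39.83277055  21.44393107] [0.52704133 0.05196281 0.268     ] [0.52704133 0.05196281 0.138     ]
shift [ -5.9509675  -21.01236294   8.01826352]
[ 0.31  0.11 -0.49  1.77  0.05  1.28 -1.5 ] 0.0
[ 0.28  0.23 -0.48  1.91  0.12  1.02 -1.55] 0.0
14 [-28.  18.] [1.16 0.3  0.  ] [ 0.27  0.26 -0.47  1.88  0.14  1.03 -1.56] 0.0
22 [-21.  19.] [ 0.76 -0.08  0.  ] [ 0.27  0.27 -0.47  1.87  0.14  1.04 -1.57] 0.0
30 [-13.  19.] [0.79 0.02 0.  ] [ 0.26  0.29 -0.47  1.85  0.15  1.04 -1.57] 0.0
38 [-5. 18.] [0.81 0.14 0.  ] [ 0.26  0.31 -0.47  1.83  0.16  1.05 -1.58] 0.0
46 [ 4. 15.] [0.82 0.26 0.  ] [ 0.25  0.32 -0.46  1.81  0.16  1.05 -1.58] 0.0
54 [12. 11.] [0.8 0.4 0. ] [ 0.25  0.34 -0.46  1.78  0.17  1.06 -1.58] 0.0
62 [19.  6.] [0.75 0.53 0.  ] [ 0.25  0.35 -0.45  1.76  0.18  1.06 -1.57] 0.0
70 [26. -1.] [0.68 0.66 0.  ] [ 0.25  0.37 -0.45  1.74  0.18  1.07 -1.57] 0.0
78 [32. -9.] [0.58 0.78 0.  ] [ 0.26  0.38 -0.44  1.73  0.18  1.07 -1.56] 0.0
86 [ 36. -18.] [0.46 0.89 0.  ] [ 0.26  0.39 -0.44  1.71  0.19  1.08 -1.54] 0.0
90 [ 38. -22.] [0.17 0.44 0.  ] [ 0.27  0.4  -0.44  1.7   0.19  1.08 -1.54] 0.0
96 [ 40. -27.] [0.21 0.52 0.  ] [ 0.27  0.41 -0.44  1.7   0.19  1.08 -1.53] 0.0
```

The lever checks out: its reach is 92 mm as given and its start angle is 14°. Next I retreat and turn the tool down.

Emit:
drive_tool:
  motion:
    - [[0,0,-2.5],[0,0,0],-1]
    - [[0,0,-4],[0,0,0],-1]
    - [[0,0,-3.5],[0,0,0],-1]
    - [[0,0,0],[-3.05,-7.34,4.33],-1]
    - [[0,0,0],[-3.05,-7.34,4.33],-1]
    - [[0,0,0],[-3.05,-7.34,4.33],-1]
    - [[0,0,0],[-3.05,-7.34,4.33],-1]
    - [[0,0,0],[-3.05,-7.34,4.33],-1]
    - [[0,0,0],[-3.05,-7.34,4.33],-1]
    - [[0,0,0],[-3.05,-7.34,4.33],-1]
    - [[0,0,0],[-3.05,-7.34,4.33],-1]
    - [[0,0,0],[-3.05,-7.34,4.33],-1]

```text
time: 15.1
position: [0.6394, -0.135, 0.3493]
tool_rot: [3.112, 0.409, -0.004]
ft_force: [-0.3, -0.9, -1.1]
grip_width: 0.004
grip_force: 0.0
```

Emit:
drive_tool:
  motion:
    - [[-1,-3.5,1.33],[0,0,0],-1]
    - [[-1,-3.5,1.33],[0,0,0],-1]
    - [[-1,-3.5,1.33],[0,0,0],-1]
    - [[-1,-3.5,1.33],[0,0,0],-1]
    - [[-1,-3.5,1.33],[0,0,0],-1]
    - [[-1,-3.5,1.33],[0,0,0],-1]
    - [[0,0,0],[0,0,0],-1]

```text
time: 15.98
position: [0.5247, 0.0551, 0.2679]
tool_rot: [-3.112, -0.423, 0.003]
ft_force: [0.1, -0.2, 0.1]
grip_width: 0.004
grip_force: 0.0
```

```bash
python3 -c "
from fk import *
s=show(); M=R.from_rotvec(s['tool_rot']).as_matrix(); G=pose(np.degrees(BX[2]),0)
print(np.degrees(R.from_matrix(M.T@G).as_rotvec()).round(2), (M.T@(w((-40,20,138))-s['position'])*100).round(2))
im=np.ascontiguousarray(ctrl.get_image('wrist')[:,:,::-1]); c=cam('wrist',s)
for b in [(-22,-45,80),(0.7,44,80)]: cv2.drawMarker(im,tuple(int(v) for v in proj(c,w(b))[0]),(0,255,0),0,10)
cv2.imwrite('pics/w2.png',im)"
```

```text
t 15.97 q [ 0.313  0.104 -0.496  1.771  0.05   1.281 -1.496] p [0.5247 0.0551 0.2679] F [ 0.1 -0.2  0.1] T [-0.03 -0.09 -0.02] g 0.0 0.0
x [ 0.964  0.267 -0.002] y [ 0.267 -0.964 -0.001] z [-0.002  0.001 -1.   ]
[-0.06  0.1   0.29] [ 0.15  0.52 12.99]
```

View pics/w2.png

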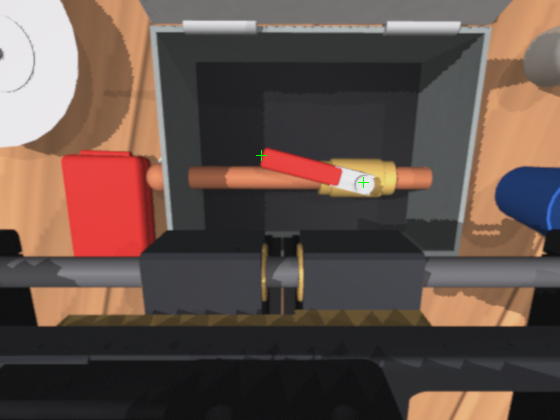

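The wrist view agrees: the stem at (363,182) and lever tip at (262,156) sit on the predicted marks. I descend behind the lever and sweep.

Emit:
drive_tool:
  motion:
    - [[0.15,0.5,3.3],[0,0,0],-1]
    - [[0,0,3.3],[0,0,0],-1]
    - [[0,0,3.3],[0,0,0],-1]
    - [[0,0,3.1],[0,0,0],-1]
    - [[0,0,0],[0,0,0],-1]
    - [[1.16,0.2,0],[0,0,0],-1]
    - [[0.76,-0.08,0],[0,0,0],-1]
    - [[0.79,0.02,0],[0,0,0],-1]
    - [[0,0,0],[0,0,0],-1]

```text
time: 17.15
position: [0.5571, 0.0535, 0.1392]
tool_rot: [-3.114, -0.415, -0.002]
ft_force: [-2.9, -0.3, -1.0]
grip_width: 0.005
grip_force: 0.8
```

Emit:
drive_tool:
  motion:
    - [[0.81,0.14,0],[0,0,0],-1]
    - [[0.82,0.26,0],[0,0,0],-1]
    - [[0.8,0.4,0],[0,0,0],-1]
    - [[0.75,0.53,0],[0,0,0],-1]
    - [[0.68,0.66,0],[0,0,0],-1]
    - [[0.58,0.78,0],[0,0,0],-1]
    - [[0.46,0.89,0],[0,0,0],-1]
    - [[0.17,0.44,0],[0,0,0],-1]
    - [[0,0,0],[0,0,0],-1]

```text
time: 18.27
position: [0.6169, 0.0263, 0.1387]
tool_rot: [3.114, 0.414, 0.004]
ft_force: [0.1, 0.6, 0.3]
grip_width: 0.006
grip_force: 0.1
```

Emit:
drive_tool:
  motion:
    - [[0,0.3,0],[0,0,0],-1]
    - [[0,0.3,0],[0,0,0],-1]
    - [[0,0,0],[0,0,0],-1]

```text
time: 18.65
position: [0.6175, 0.0248, 0.1388]
tool_rot: [-3.109, -0.418, -0.002]
ft_force: [-1.7, 7.1, -0.1]
grip_width: 0.007
grip_force: 3.5
```

```bash
python3 -c "
from fk import *
s=show();print(R.from_euler('z',-BX[2]).apply(s['position']-[BX[0],BX[1],0])*1000)"
```

```text
t 18.65 q [ 0.282  0.406 -0.446  1.694  0.189  1.083 -1.525] p [0.6175 0.0248 0.1388] F [-1.7  7.1 -0.1] T [1.51 0.29 0.01] g 0.01 3.5192766040563583
x [0.964 0.264 0.002] y [ 0.264 -0.964 -0.004] z [ 0.001  0.004 -1.   ]
[ 40.34080049 -28.42569077 138.82574149]
```

Emit:
drive_tool:
  motion:
    - [[0,0.3,0],[0,0,0],-1]
    - [[0,0.2,0],[0,0,0],-1]
    - [[0,0,0],[0,0,0],-1]

```text
time: 19.02
position: [0.6177, 0.0244, 0.1388]
tool_rot: [-3.103, -0.422, 0.0]
ft_force: [-4.8, 13.4, 1.8]
grip_width: 0.003
grip_force: 7.1
```

The lever is hard on its stop: the force doubled with almost no motion. I back off, rise and look.

Emit:
drive_tool:
  motion:
    - [[0,-1.5,0],[0,0,0],-1]
    - [[0,-0.8,0],[0,0,0],-1]
    - [[0,0,-3],[0,0,0],-1]
    - [[-1,0,-3.5],[0,0,0],-1]
    - [[-2.5,0,-3.5],[0,0,0],-1]
    - [[-3.5,0,-3],[0,0,0],-1]
    - [[-4,0,-2],[0,0,0],-1]
    - [[-4,0,0],[0,0,0],-1]
    - [[0,0,0],[0,0,0],-1]
    - [[0,0,0],[0,0,0],-1]

```text
time: 20.27
position: [0.4685, -0.001, 0.2889]
tool_rot: [3.113, 0.414, 0.003]
ft_force: [-0.0, 0.6, 0.1]
grip_width: 0.007
grip_force: 0.0
```

```bash
python3 -c "
from fk import *
s=show(); im=np.ascontiguousarray(ctrl.get_image('wrist')[:,:,::-1]); c=cam('wrist',s)
for b in [(-22,-45,80),(70,-45,80)]: cv2.drawMarker(im,tuple(int(v) for v in proj(c,w(b))[0]),(0,255,0),0,10)
a=ctrl.get_image('scene')[60:300,130:450,::-1]
cv2.imwrite('pics/fin.png',np.hstack([cv2.resize(im,(440,330)),cv2.resize(a,(360,270),).copy() if 0 else cv2.copyMakeBorder(cv2.resize(a,(360,270)),0,60,0,0,0)]))"
```

```text
t 20.27 q [ 0.417 -0.053 -0.453  1.872 -0.023  1.315 -1.336] p [ 0.4685 -0.001   0.2889] F [-0.   0.6  0.1] T [ 0.03 -0.08  0.01] g 0.01 0.0
x [0.965 0.261 0.002] y [ 0.261 -0.965  0.001] z [ 0.002 -0.001 -1.   ]
```

View pics/fin.png

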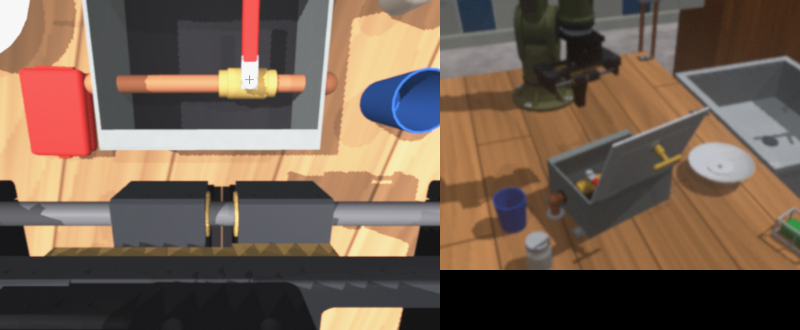

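The lever runs from the stem at (249,79) straight up the image, square to the pipe. The hatch is open on its stop, and the dish, cup, jar and lid stand where they were. The arm is clear, so I'm handing in.

```bash
python3 -c "
from bench import ctrl
print(ctrl.close_job())"
```

```text
the job is handed in; nothing more can be done
None
```

The tap's water is shut off: the key was turned to its stop, the hatch rests open, and the valve lever is hard against its stop, square to the pipe; the soap dish, cup, jar and pan lid were not touched, and the job was handed in at about 20 s.

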